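# Park the mail shuttle at the loading mark

### The job

Push the free-rolling mail shuttle along its track with a closed hand in its open bay, and brake it so that it stands still with its red pointers inside the green bands, never letting it reach the red end stop. Touch the shuttle only by its two orange sprung rollers; once it has stood still on the mark for three seconds, take the hand out and leave it standing there. Leave the mug, the stapler and the roll of tape alone.

Things in the scene. Friction and masses are not known exactly. Their poses are not given: they have to be found in the camera images.
- track: fixed grey track on the desk, 224 mm wide (x), 920 mm long (its own y), base plate 14 mm thick; origin on the desk surface under its middle. The shuttle rolls along the track's +y; the red end stop stands at the +y end, a grey one at the -y end. Placed and yawed differently each time
- shuttle (a joint): travel of the shuttle along the track's +y in m: 0 at the grey stop, 0.42 at the red one (above 0.415 counts as hit). In the track's frame the shuttle's middle is at y = value - 0.21. Rolls nearly freely: moving mass nominally 3 kg (load unknown: 2.2 to 4 kg), rolling drag about 0.45 N per m/s plus 0.01 N, so it coasts for many seconds
- bay (a point): middle of the shuttle's bay, 75 mm above the desk (roller axis height); moves with the shuttle
- front_roller (a point): centre of the orange roller at the bay's +y end; push it to +y to drive the shuttle on. Free-turning, 40 mm diameter, 120 mm long across the track, axis 75 mm above the desk, at rest 120 mm from the bay's middle. Sprung: 60 N/m, little damping, no preload, 30 mm travel towards its box, then a hard stop; a shuttle that meets a still hand bounces back
- rear_roller (a point): centre of the rear orange roller, the same at the bay's -y end; pushed towards -y it brakes the shuttle or drives it back. The bay is 200 mm clear between the two rollers
- mark: the mark: two green bands on the track's ledges left and right of the shuttle, each 30 mm long along the track and 34 mm wide; origin at their middle on the track's centre line, 14 mm above the desk, axes as the track. Shuttle at the mark: deck point's y in this frame within 15 mm of 0. 40 to 150 mm of travel is left from the mark to the red stop
- mug: blue mug, 80 mm wide, 95 mm high, bystander
- stapler: red and black stapler 140 x 36 x 44 mm, bystander
- tape: amber roll of packing tape lying flat, 96 mm wide, 45 mm high, bystander
- deck (a point): middle of the shuttle's deck top, in line with the two red pointers that stick out over the track's ledges. Blue deck 150 mm wide (x), 420 mm long (y), top 46 mm above the desk; at each end a box 150 mm wide, 100 mm high over the desk, inner face 138 mm from the middle, with a carton up to 122 mm (from 154 mm out). The open bay lies between the boxes. None of this may be touched (over 2 N)

How it is judged:
By the outcome, as a careful person would: the job done as asked, in the order asked, and still so for the second after the job is handed in, with the robot touching nothing.
It also fails if it takes over 38 s, if anything falls off the work surface, if the arm or the gripper's body presses on something with over 40 N, if the wrist force passes 120 N, or if a joint passes its speed limit or range.

### The arm

A 7-joint arm with a two-finger parallel gripper is mounted at the origin on the work surface. World frame = base frame: x ahead of the robot, y to its left, z up, the work surface at z = 0. Lengths are in m, angles in rad, forces in N, time in s.
With the tool pointing down it reaches from about 0.4 to 0.85 m from the base axis. Payload 6.9 kg.
Tool frame: the origin (TCP) lies midway between the tips of the shut fingers; the grasp point (between the pads) lies 19 mm behind it (grip_point_offset is the distance from the TCP to the grasp point, in m); z points along the fingers, y is the line along which they close (so a half turn about z gives the same grasp; the last joint's range is limited). The gripper opens to 85 mm and grips with 20 to 120 N. Pads are 22 mm wide; open, the fingers measure 114 mm over their backs; the gripper's body (76 mm by 85 mm) begins 54 mm behind the grasp point. The pads swing forward as they close: fully open they stand 13 mm farther back than shut.
Start: joints at [-1.077, 0.507, -0.238, 1.5, 0.126, 1.149, -0.155], TCP at [0.237, 0.578, 0.207] pointing down, gripper open.
Joint ranges: [-3.08, 3.08], [-0.24, 2.05], [-1.43, 1.35], [0, 2.5], [-1.52, 4.66], [0.17, 1.96], [-2.89, 2.89]. Speed limits (rad/s): [2.39, 2.39, 3.14, 3.14, 3.14, 3.14, 3.14].

### API

Orientations are given as [roll, pitch, yaw] about the fixed x, y, z axes, in that order (R = Rz(yaw) Ry(pitch) Rx(roll)).
In Python, from plant import reach, line_to, move_joints, release, close, hold, ik, camera, camera_params, IKError, finish_job, get_time, get_joint_positions, get_dq, get_joint_torque, get_tool_pos, get_ee_rot, get_ft_force, get_torque, get_finger_gap, get_grasp_force, grip_point_offset gives the robot as it stands. The module is installed in compiled form; this text tells all that it offers. Calls block until the motion is done:
- reach(position, orientation): joint-space move of the TCP to a pose.
- line_to(position, feed=0.15, attitude=None): straight line of the TCP; attitude=None keeps the orientation; feed is the mean speed in m/s.
- move_joints(angles): joint-space move.
- release() and close(grip_force=None): open the fingers fully, or close them until they stop; grip_force is the grip in N (None keeps the last).
- hold(seconds).
- ik(position, orientation): joint angles nearest the present ones, or None.
- camera(name): name is "side" or "top" or "wrist"; returns (picture, depth): 420x560x3 uint8, red, green, blue; 420x560 float32, m along the optical axis (not along the pixel's ray), 0 where there is no reading.
- camera_params(name): a dict with "fx", "fy", "cx", "cy" (pixels), "extrinsics" (4x4, takes a point from world to camera coordinates). Camera axes: x right, y down, z forward; pixel columns grow to the right and rows downward; lengths in m; the calibration is good to about 2 mm. The wrist camera is an equidistant fisheye: a pixel r from the principal point sees the ray r / f radians off the axis. A picture is of the moment at which its call begins: read the wrist's pose just before it. camera_params takes no time and is no camera call; for the wrist camera it gives the pose at the moment of the call.
A pose or a line that the arm cannot do raises IKError and nothing moves.
- finish_job(): hands the job in; it is judged then, once.
Readings, each from a call of its own:
- get_time(): time.
- get_joint_positions(): joint angles.
- get_dq(): joint speeds.
- get_joint_torque(): joint torques, N m.
- get_tool_pos(): TCP position.
- get_ee_rot(): TCP orientation.
- get_ft_force(): force on the tool from outside, world axes, zero at the start.
- get_torque(): the same for the moment, N m.
- get_finger_gap(): finger opening in m.
- get_grasp_force(): force on a finger pad.
Only numpy, scipy, OpenCV 4.12 (cv2) and the standard library are available. Lean on these libraries where they do the work, as an engineer would, in place of code of your own. Each camera call takes 0.05 s, during which the arm holds its last target. There are 200 camera calls.

## Working session

There is one attempt and no reset: what is moved stays moved. The work goes in short steps, each a Python script; the robot and the scene stay as the last script left them, time stands still between calls to the robot, and variables do not carry over. Pictures are saved under pics/ and viewed, at most 10 in all, crops included, and the job is handed in when it is done.

```bash
mkdir -p pics
python3 - <<'E'
from plant import *
import cv2,numpy as np
for n in("top","side"):
    p,d=camera(n); cv2.imwrite(f"pics/{n}.png",p[:,:,::-1]); np.save(f"pics/{n}_d.npy",d); np.save(f"pics/{n}_p.npy",p)
    c=camera_params(n); print(n,c)
print(get_time(),get_tool_pos(),get_ee_rot(),grip_point_offset)
E
```

```text
top {'fx': 411.9532141981857, 'fy': 411.9532141981857, 'cx': 279.3184125324765, 'cy': 211.41136222584865, 'extrinsics': array([[-0.00495874, -0.99965097, -0.02594885, -0.05888663],
       [-0.98152788,  0.00982853, -0.19106652,  0.60589301],
       [ 0.19125487,  0.02452207, -0.98123404,  0.83941155],
       [ 0.        ,  0.        ,  0.        ,  1.        ]])}
side {'fx': 487.41828670784406, 'fy': 487.41828670784406, 'cx': 273.1573586034273, 'cy': 206.2112740667305, 'extrinsics': array([[ 0.64945002, -0.76003216, -0.02378622, -0.47061471],
       [-0.48580469, -0.39065077, -0.78191162,  0.3303409 ],
       [ 0.58498587,  0.51936797, -0.62293534,  0.63185527],
       [ 0.        ,  0.        ,  0.        ,  1.        ]])}
0.1 [0.23680892 0.57789721 0.20622036] [-3.14001949e+00  1.40915802e-05  2.75284207e+00] 0.0187
```

View pics/top.png

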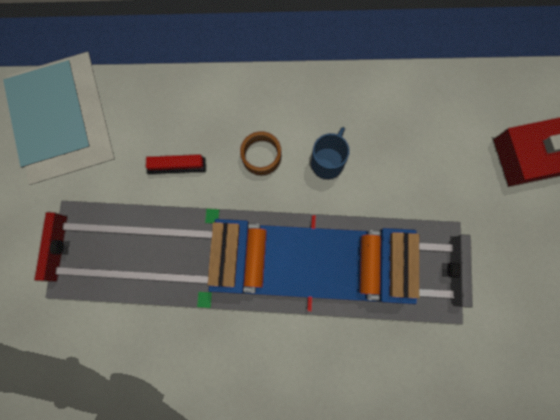

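View pics/side.png

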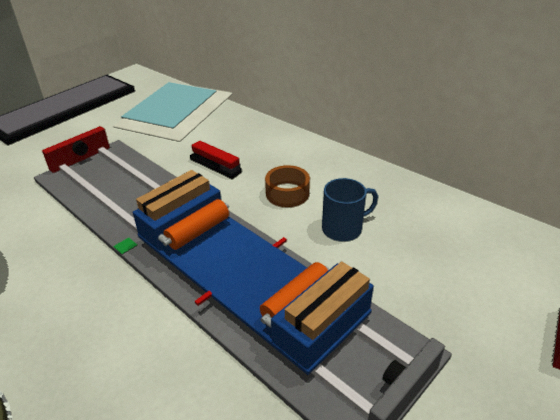

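```bash
cat > vis.py <<'E'
import numpy as np,cv2
from plant import camera_params
def world(n,d,uv=None):
    c=camera_params(n);E=c['extrinsics']
    v,u=np.mgrid[:420,:560]
    P=np.stack([(u-c['cx'])/c['fx']*d,(v-c['cy'])/c['fy']*d,d],-1)
    return (P-E[:3,3])@E[:3,:3]
def onplane(n,uv,z):
    c=camera_params(n);E=c['extrinsics'];R=E[:3,:3];o=-R.T@E[:3,3]
    uv=np.atleast_2d(uv).astype(float)
    r=np.c_[(uv[:,0]-c['cx'])/c['fx'],(uv[:,1]-c['cy'])/c['fy'],np.ones(len(uv))]@R
    return o+r*((z-o[2])/r[:,2])[:,None]
def hsv(p): return cv2.cvtColor(p,cv2.COLOR_RGB2HSV)
def blobs(m,amin=15):
    n,l,s,c=cv2.connectedComponentsWithStats(m.astype(np.uint8))
    return [(c[i],s[i,4],l==i) for i in range(1,n) if s[i,4]>=amin]
E
python3 - <<'E'
from vis import *
for n in("top","side"):
    p=np.load(f"pics/{n}_p.npy");d=np.load(f"pics/{n}_d.npy");h=hsv(p);W=world(n,d)
    H,S,V=h[...,0],h[...,1],h[...,2]
    for nm,m in dict(green=(abs(H-60.)<15)&(S>120)&(V>50),orange=(H>5)&(H<14)&(S>200)&(V>120),red=((H<4)|(H>176))&(S>170)&(V>70),carton=(H>8)&(H<22)&(S>90)&(S<185)&(V>110)).items():
        for c,a,l in blobs(m):
            w=W[l&(d>0)]; print(n,nm,c.round(1),a,np.median(w,0).round(4) if len(w) else None, onplane(n,c,.014).round(4))
p=np.load("pics/top_p.npy");d=np.load("pics/top_d.npy");W=world("top",d);z=W[...,2]
print("desk z",np.median(z[340:400,400:500]),np.std(z[340:400,400:500]), "ledge",z[300:318:4,350])
# track outline: cv
g=hsv(p)
m=((g[...,1]<70)&(g[...,2]<110)&(z>0.005)&(z<.025)).astype(np.uint8)
b=max(blobs(m),key=lambda t:t[1]); pts=W[(m>0)&(abs(z-.014)<.006)]
pts=pts[(pts[:,0]>.2)&(pts[:,0]<.8)]
print(len(pts),cv2.minAreaRect((pts[:,:2]).astype(np.float32)))
E
```

```text
top green [211.2 215.2] 139 [0.6066 0.0941 0.0158] [[0.6066 0.0938 0.014 ]]
top green [204.  299.3] 179 [0.4188 0.1046 0.0159] [[0.4182 0.1048 0.014 ]]
top orange [254.6 257.4] 791 [ 0.5037 -0.0138  0.0931] [[ 0.5096 -0.0063  0.014 ]]
top orange [371.4 264.6] 788 [ 0.4859 -0.25    0.0934] [[ 0.4917 -0.2658  0.014 ]]
top red [535.4 148.5] 2107 [ 0.7355 -0.6201  0.0707] [[ 0.7564 -0.6564  0.014 ]]
top red [173.9 161.8] 647 [0.7257 0.1767 0.0442] [[0.7356 0.1856 0.014 ]]
top red [ 44.8 246.3] 577 [0.5323 0.4396 0.0699] [[0.5381 0.4735 0.014 ]]
top red [312.9 221. ] 30 [ 0.5852 -0.1368  0.0461] [[ 0.5911 -0.1386  0.014 ]]
top red [309.1 303.5] 34 [ 0.4091 -0.1249  0.046 ] [[ 0.4082 -0.1263  0.014 ]]
top carton [259.1 138.3] 121 [ 0.7822 -0.0151  0.0457] [[ 0.7909 -0.0152  0.014 ]]
top carton [262.3 165.8] 87 [ 0.7114 -0.0256  0.0454] [[ 0.723 -0.023  0.014]]
top carton [214.8 253.8] 587 [0.5079 0.0636 0.1222] [[0.5183 0.0833 0.014 ]]
top carton [230.5 254.5] 611 [0.5075 0.0323 0.1223] [[0.5163 0.0479 0.014 ]]
top carton [397.4 264. ] 622 [ 0.4859 -0.2954  0.1221] [[ 0.4926 -0.3233  0.014
[... 488 characters left out ...]
279.4 242.3] 54 [ 0.5844 -0.1364  0.0449] [[ 0.6094 -0.1145  0.014 ]]
side red [202.6 297.6] 89 [ 0.4079 -0.1245  0.0451] [[ 0.4236 -0.1017  0.014 ]]
side carton [165.8 186.3] 433 [0.5087 0.0661 0.1214] [[0.5905 0.1949 0.014 ]]
side carton [176.5 193.4] 509 [0.5039 0.0343 0.1215] [[0.5882 0.1567 0.014 ]]
side carton [317.5 288.9] 938 [ 0.4814 -0.2937  0.1211] [[ 0.561  -0.2393  0.014 ]]
side carton [334.9 300.7] 1100 [ 0.479  -0.3247  0.1211] [[ 0.5584 -0.2768  0.014 ]]
desk z -0.00012938477537040928 0.06163660296316438 ledge [0.01477864 0.01472748 0.01295854 0.01297617 0.01157795]
21790 ((0.5760279893875122, -0.07349544763565063), (1.2565133571624756, 0.4198504686355591), 89.94955444335938)
```

Run:
```python
import cv2
p=cv2.imread("pics/top.png"); cv2.imwrite("pics/c1.png",cv2.resize(p[195:330,30:230],None,fx=4,fy=4,interpolation=cv2.INTER_CUBIC))
cv2.imwrite("pics/c2.png",cv2.resize(p[200:335,290:480],None,fx=4,fy=4,interpolation=cv2.INTER_CUBIC))
```

```text
(no output)
```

View pics/c1.png

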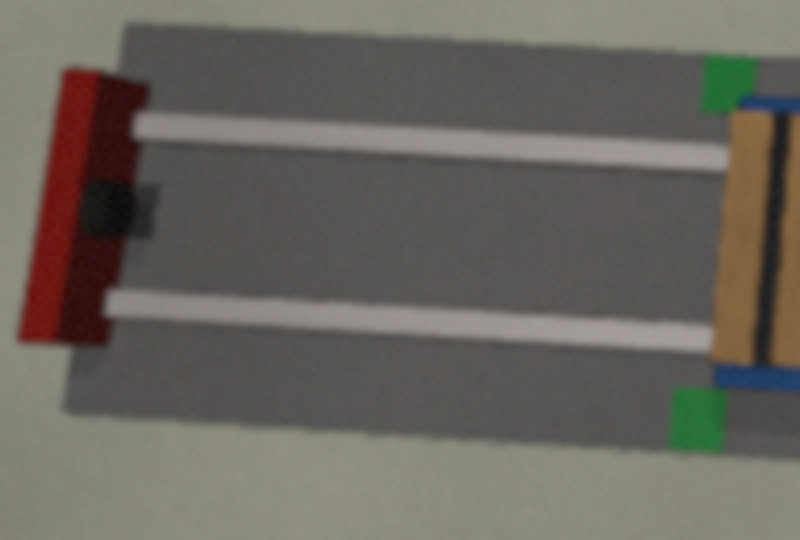

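View pics/c2.png

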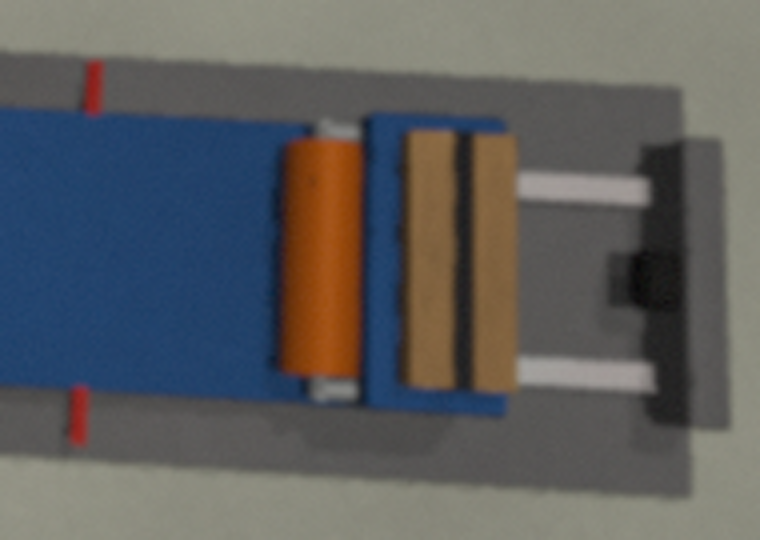

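Run:
```python
from vis import *
from plant import *
# rails, outer edges at full-image px from crops
def ang(a,b,z):
    P=onplane("top",[a,b],z); d=P[0]-P[1]; return -d[0]/d[1],P.round(4)
c1=lambda x,y:(30+x/4-.375,195+y/4-.375)
c2=lambda x,y:(290+x/4-.375,200+y/4-.375)
print(ang(c1(127,23),c2(680,90),.014)); print(ang(c1(66,412),c2(690,497),.014))
R=[]
for yaw in (np.pi,np.pi/2,-np.pi/2,0):
  for t in (-.09,0,.09,.2,.33):
    a=-.068; q=ik([.497-np.sin(a)*t,-.131+np.cos(a)*t,.062],[np.pi,0,yaw+a]); print(round(yaw,2),t,None if q is None else np.round(q,2))
```

```text
(np.float64(-0.06557451356562904), array([[ 0.6452,  0.4456,  0.014 ],
       [ 0.5853, -0.4677,  0.014 ]]))
(np.float64(-0.06507282210232623), array([[ 0.4234,  0.4584,  0.014 ],
       [ 0.3641, -0.4536,  0.014 ]]))
3.14 -0.09 [ 0.35  0.54  0.04  1.92 -0.03  0.69  1.92]
3.14 0 [ 0.21  0.51  0.01  1.98 -0.01  0.65  1.72]
3.14 0.09 [ 0.11  0.5  -0.11  2.    0.09  0.65  1.44]
3.14 0.2 [-0.07  0.51 -0.16  1.98  0.13  0.66  1.19]
3.14 0.33 [-0.25  0.56 -0.24  1.87  0.19  0.73  0.91]
1.57 -0.09 [ 0.02  0.6   0.56  1.92 -0.46  0.75  0.77]
1.57 0 [ 0.01  0.53  0.29  1.98 -0.24  0.66  0.39]
1.57 0.09 [-0.13  0.51  0.23  2.01 -0.19  0.65  0.16]
1.57 0.2 [-0.31  0.52  0.19  1.98 -0.15  0.66 -0.09]
1.57 0.33 [-0.49  0.56  0.12  1.87 -0.1   0.71 -0.38]
-1.57 -0.09 [-0.26  0.84  1.15  1.93 -0.92  1.03 -1.9 ]
-1.57 0 [-0.44  0.81  1.15  1.99 -0.91  0.99 -2.04]
-1.57 0.09 [ 0.38  0.54 -0.52  2.    0.4   0.71  2.69]
-1.57 0.2 [ 0.21  0.56 -0.58  1.97  0.45  0.74  2.43]
-1.57 0.33 [-0.01  0.62 -0.62  1.87  0.49  0.81  2.19]
0 -0.09 [-0.08  0.65  0.74  1.92 -0.6   0.8  -0.65]
0 0 [-0.15  0.57  0.55  1.98 -0.45  0.71 -0.96]
0 0.09 [-0.29  0.55  0.48  2.01 -0.39  0.68 -1.19]
0 0.2 [-0.48  0.55  0.44  1.98 -0.36  0.69 -1.45]
0 0.33 [-0.69  0.6   0.43  1.88 -0.36  0.75 -1.69]
```

```bash
cat > h.py <<'E'
from vis import *
from plant import *
YAW=-.0653; O=np.array([.5045,-.0043]); X=np.array([np.cos(YAW),np.sin(YAW)]); Y=np.array([-X[1],X[0]])
XS=float((np.array([.497,-.131])-O)@X)
MARK=0.314; Z=.062; ATT=[np.pi,0,np.pi/2+YAW]
def wp(h,z=Z): # h: hand track coordinate expressed as 'value' (bay middle = value)
    return list(O+Y*(h-.21)+X*0)+[z]
def hand(): return float((np.array(get_tool_pos()[:2])-O)@Y)+.21
def go(h,feed,z=Z): line_to(wp(h,z),feed=feed)
def feats(p,d):
    h=hsv(p);H,S,V=h[...,0],h[...,1],h[...,2];W=world("top",d);z=W[...,2]
    yt=(W[...,:2]-O)@Y+.21; xt=(W[...,:2]-O)@X
    out=[]
    for m in ((H>8)&(H<22)&(S>90)&(S<185)&(V>80)&(abs(z-.122)<.006)&(abs(xt)<.08), ((H<4)|(H>176))&(S>170)&(V>60)&(abs(z-.046)<.008)&(abs(xt)<.11)):
        for c,a,l in blobs(m): out.append((float(yt[l].mean()),int(a),float(np.median(xt[l]))))
    return out
OFF=[]
def est(s0,tol=.014):
    t=get_time(); p,d=camera("top"); 
    e=[]
    for y,a,x in feats(p,d):
        for o,amin in zip(OFFS,AM):
            if a>amin and abs(y-o-s0)<tol: e.append(y-o)
    return t,(float(np.median(e)) if e else None),len(e)
OFFS=[];AM=[]
try:
    import json; OFFS,AM=json.load(open("off.json"))
except Exception: pass
E
python3 - <<'E'
from h import *
import json
f=feats(np.load("pics/top_p.npy"),np.load("pics/top_d.npy")); print(f)
s0=np.mean([y for y,a,x in f if a<100]); print("s0",s0,"lat",XS)
json.dump([[y-s0 for y,a,x in f],[a*.5 for y,a,x in f]],open("off.json","w"))
t=get_time(); close(); print("close",get_time()-t,get_finger_gap()); t=get_time()
reach(wp(s0,.17),ATT); print("reach",get_time()-t,get_tool_pos(),wp(s0)); t=get_time()
line_to(wp(s0),feed=.2); print("down",get_time()-t); t=get_time()
for i in range(6):
    go(s0+.003*(i+1),.05); print(round(get_time()-t,3),round(hand()-s0,4))
print(get_ft_force(),get_dq().round(3) if hasattr(get_dq(),'round') else get_dq())
p,d=camera("top"); cv2.imwrite("pics/t2.png",p[:,:,::-1]); print(feats(p,d),get_time())
E
```

```text
[(0.2774038998785211, 626, -0.000701901596439137), (0.247103004838224, 703, 0.00039534539821605856), (-0.08169168746459332, 733, 0.0006517964010536571), (-0.11186666206720548, 691, -0.00016553841507032212), (0.08317052459843594, 30, 0.0892272859475596), (0.08341202537499569, 34, -0.08736267957959483)]
s0 0.08329127498671582 lat 0.0007836160778911224
close 0.7667 -7.483495520372448e-05
reach 2.6666 [ 0.49664874 -0.12966253  0.16990873] [np.float64(0.49623179923984895), np.float64(-0.13073867229088537), 0.062]
down 0.6916999999999995
0.25 0.0033
0.5 0.0063
0.75 0.0092
1.0 0.0123
1.25 0.0153
1.5 0.0183
[-0.50325214  0.54244532  0.30048714] [ 0.004 -0.002  0.003 -0.001  0.     0.     0.001]
[(0.2769709624409181, 652, -0.0009276629163103296), (0.2473030579292022, 708, 0.0005623580067640493), (-0.08194601409723369, 753, -4.793153933295192e-06), (-0.11183869748267021, 688, -1.1346676306820406e-05)] 5.775
```

View pics/t2.png

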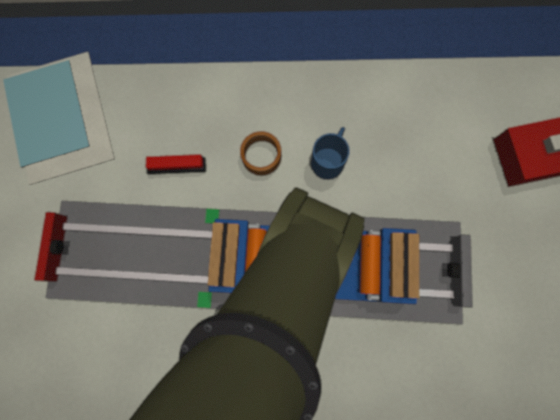

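```bash
cat > run.py <<'E'
from h import *
log=[]
G=.088
def look(s,v):
    tp=log[-1][0] if log else get_time()
    t,e,n=est(s+v*(get_time()-tp),.02)
    h=hand()
    if e is not None: log.append((t,e,h))
    print(f"t{t:.2f} s{e if e is None else round(e,4)} n{n} h{h:.4f} f{get_ft_force()@np.r_[Y,0]:.2f}")
    return e if e is not None else s
def vfit(w):
    L=[l for l in log if l[0]>log[-1][0]-w]
    if len(L)<2: return log[-1][1],0.
    t=np.array([l[0] for l in L])-L[-1][0]; c=np.polyfit(t,[l[1] for l in L],1); return c[1],c[0]
def step(d):
    h=step.h+d; step.h=h; go(h,max(abs(d)/.09,.02))
s=look(.0833,0); h=s+.075; go(h,.12); step.h=h
s=look(s,0); mx=0
for i in range(9):
    step(.011); s=look(s,vfit(.7)[1]); g=hand()-s; mx=max(mx,g)
    if mx>.089 and g<.088: break
print("push done"); n0=len(log); tc=log[-1][0]; moved=False
m=3.
while True:
    hold(.08); s=look(s,vfit(.7)[1]); L=[l for l in log if l[0]>=tc]
    if log[-1][0]-tc<.9: continue
    s,v=vfit(1.0); v=v-.5*min(1.,log[-1][0]-tc)*(.45*v+.01)/m
    tau=get_time()-log[-1][0]; s+=v*tau
    # forward simulate to contact
    a,b,T=s,v,0.
    while b>.001 and a<MARK-.35*b: a+=b*.01; b-=(.45*b+.01)/m*.01; T+=.01
    if not moved or (T>1. and abs(a-G-b/2*.25-step.h)>.004):
        hs=a-G-b/2*.25
        if hs>s-.08 : step.h=hs; go(hs,.08); moved=True; print("plan",round(s,4),round(v,4),"contact",round(a,4),round(b,4),round(T,2),"hs",round(hs,4)); continue
    if T<.3 or get_time()-tc>9: break
print("brake",s,v,a,b,T)
if b>.003:
    u=b/2
    for i in range(7):
        step(u*.3); s=look(s,u); _,v=vfit(.7)
        if i>2 and (v<.002 or s-hand()<.086): break
for i in range(4): hold(.2); s=look(s,0)
print("end",get_time(),"v",vfit(.8)[1],"err",s-MARK)
E
python3 run.py
```

```text
t5.78 s0.0832 n4 h0.1013 f-0.32
t6.45 s0.0833 n4 h0.1572 f-0.26
t6.75 s0.0833 n6 h0.1686 f0.77
t7.05 s0.0839 n6 h0.1798 f-0.33
t7.35 s0.0903 n6 h0.1909 f-0.31
t7.65 s0.1065 n7 h0.2020 f-0.46
t7.95 s0.126 n6 h0.2130 f0.27
push done
t8.08 s0.1345 n6 h0.2126 f-0.27
t8.22 s0.1428 n6 h0.2128 f0.31
t8.35 s0.1505 n6 h0.2130 f0.23
t8.48 s0.1585 n6 h0.2131 f-0.27
t8.62 s0.1661 n6 h0.2132 f-0.16
t8.75 s0.1735 n6 h0.2132 f-0.98
t8.88 s0.1811 n6 h0.2132 f0.72
plan 0.1842 0.0531 contact 0.3058 0.024 3.25 hs 0.2148
t9.27 s0.2005 n4 h0.2148 f-0.01
t9.40 s0.2069 n4 h0.2147 f0.24
t9.53 s0.2133 n5 h0.2147 f0.23
t9.67 s0.2195 n5 h0.2148 f0.33
t9.80 s0.2251 n5 h0.2148 f0.80
t9.93 s0.2313 n4 h0.2148 f0.87
t10.07 s0.2374 n3 h0.2147 f-0.14
t10.20 s0.2427 n4 h0.2148 f0.51
t10.33 s0.2479 n4 h0.2148 f-0.67
t10.47 s0.253 n4 h0.2148 f0.23
t10.60 s0.2579 n4 h0.2147 f-0.44
t10.73 s0.2627 n4 h0.2147 f-0.04
t10.87 s0.2672 n4 h0.2148 f0.09
t11.00 s0.2717 n4 h0.2148 f-0.19
t11.13 s0.2759 n4 h0.2148 f-0.67
t11.27 s0.2799 n4 h0.2148 f0.03
t11.40 s0.284 n4 h0.2147 f-0.20
t11.53 s0.2879 n4 h0.2148 f-0.13
t11.67 s0.2917 n4 h0.2148 f-0.88
t11.80 s0.2952 n4 h0.2148 f-0.07
t11.93 s0.2987 n4 h0.2148 f0.40
brake 0.30041099711784813 0.025166553583110776 0.30578506718255766 0.02362710974007102 0.22000000000000006
t12.23 s0.3062 n4 h0.2185 f0.50
t12.53 s0.313 n4 h0.2220 f0.14
t12.83 s0.3191 n4 h0.2256 f-0.18
t13.13 s0.3244 n4 h0.2291 f0.01
t13.43 s0.3278 n4 h0.2326 f0.57
t13.73 s0.3298 n4 h0.2362 f-1.22
t14.03 s0.3312 n4 h0.2397 f-0.80
t14.28 s0.3322 n4 h0.2395 f-0.33
t14.53 s0.3328 n4 h0.2395 f0.12
t14.78 s0.3334 n4 h0.2395 f0.17
t15.03 s0.3336 n4 h0.2396 f-0.10
end 15.0833 v 0.0018272737236222846 err 0.019575870591798605
```

```bash
cat > nudge.py <<'E'
import re
src=open("run.py").read().split("s=look(.0833,0)")[0]; exec(src)
s=look(.3336,0); step.h=hand(); s0=s
for i in range(12):
    step(-.0018); s=look(s,vfit(.7)[1]); v=vfit(.7)[1]
    if s0-s>.002 and (s-hand()>.0945 or v<-.011): break
print("v",v)
for i in range(14):
    hold(.2); s=look(s,vfit(.8)[1])
    if vfit(.8)[1]>-.0006: break
print("end",get_time(),"v",vfit(.8)[1],"err",s-MARK)
E
python3 nudge.py
```

```text
t15.08 s0.3336 n4 h0.2396 f-0.47
t15.38 s0.333 n4 h0.2377 f0.62
t15.68 s0.3304 n4 h0.2359 f0.42
t15.98 s0.3269 n4 h0.2341 f-0.31
t16.28 s0.3237 n4 h0.2323 f-0.04
v -0.011020929026503645
t16.53 s0.3215 n4 h0.2325 f0.09
t16.78 s0.3195 n4 h0.2324 f-0.10
t17.03 s0.318 n4 h0.2324 f0.40
t17.28 s0.3166 n4 h0.2324 f0.77
t17.53 s0.3154 n4 h0.2324 f0.52
t17.78 s0.3145 n4 h0.2324 f-0.25
t18.03 s0.3138 n4 h0.2324 f0.13
t18.28 s0.3135 n4 h0.2324 f0.37
t18.53 s0.3133 n4 h0.2324 f-0.76
t18.78 s0.3133 n4 h0.2324 f0.14
t19.03 s0.3133 n4 h0.2324 f-0.60
end 19.0833 v -0.00023698860275231392 err -0.0007452045137960606
```

Run:
```python
from h import *
hold(3.4); print(est(.3133))
p,d=camera("side"); cv2.imwrite("pics/s3.png",p[:,:,::-1])
h=hsv(p);H,S,V=h[...,0],h[...,1],h[...,2];W=world("side",d)
for nm,m in dict(g=(abs(H-60.)<15)&(S>120)&(V>50),r=((H<4)|(H>176))&(S>170)&(V>60)&(abs(W[...,2]-.046)<.008)).items():
    for c,a,l in blobs(m,8): print(nm,c.round(1),a,((W[l][:,:2].mean(0)-O)@Y+.21).round(4))
print(get_time())
```

```text
(22.4833, 0.3132265969128785, 4)
g [205.9 198.2] 56 0.3142
g [124.8 245.4] 198 0.3107
r [ 96.  139.2] 30 0.6486
r [217.1 153.1] 388 0.3975
r [ 59.1 157.5] 163 0.6483
r [199.1 190.5] 38 0.3129
r [124.5 232.6] 66 0.3126
22.5833
```

View pics/s3.png

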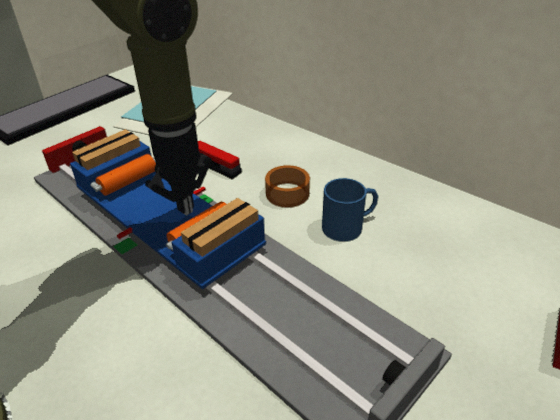

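The side view agrees with the top view: the red pointers at (124,233) and (199,190) line up with the green bands, about 1 mm off centre. The hand is clear of the rear roller, so I'm withdrawing it.

Run:
```python
from h import *
s=.3132
go(s-.03,.1); line_to(wp(s-.03,.22),feed=.15); print(est(s))
hold(.5); print(est(s),get_time(),get_tool_pos())
e=est(s)[1]
if e and abs(e-MARK)<.008: print(finish_job())
```

```text
(24.4417, 0.31213560222369585, 5)
(24.9917, 0.3123113358362678, 5) 25.0417 [0.50928587 0.06874281 0.2199929 ]
the job is handed in; nothing more can be done
None
```

The shuttle stood still on the mark for over 3 s, about 1–2 mm from centre by the cameras, after overshooting by 20 mm and being nudged back by its rear roller; the hand is out and the job was handed in at about 25 s.

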